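Close and latch the specimen dry chamber, then start its purge

TASK

Push the open lid of the small specimen dry chamber down onto its rubber gasket, then turn the T-handle on the lid clockwise (seen from above) all the way to its stop, so that the latch draws the lid tight. Then start the purge: tilt the spring-centred ball lever on the console in front of the chamber fully to the right (as you face the console), hold it there for about a second, and let it spring back upright, leaving the loose things beside the chamber where they are.

Things in the scene. Friction and masses are not known exactly. Their poses are not given: they have to be found in the camera images.
- chamber: fixed grey specimen dry chamber. Origin: centre of its box's underside; +x to the back (lid hinge), -x to the front (console), +y left seen from the console, z up. Box 160 (x) x 180 (y) mm, rim 75 mm high, walls 6 mm. Console in front, x -151 to -79 mm, 180 mm wide, 35 mm high, with a flat gauge (42 mm wide, at y +45, top 43 mm high) and the ball lever. Brass stub on the right side, 30 mm long
- lid (a joint): lid angle, rad: 0 = drawn tight, grows as it opens up and back, to 1.25. Stiff hinge: it stays where left; 1 to 8 N at the front edge moves it. Resting on the soft gasket it reads about 0.02 to 0.03; pressing it to 0 by hand takes about 10 N at the edge, and it rises again when let go. The latch tongue goes under its keeper if the lid is below 0.06; from 0.1 up it meets the keeper's top
- lid_edge (a point): middle of the front edge of the top face of the white lid (166 x 186 x 12 mm); moves with the lid. Hinge line: along y through x +83, z +80 mm of the chamber, in the plane of the lid's underside; the edge is 166 mm from it, top face 12 mm above it. Site axes: x along the lid to the hinge, y left, z out of the top face
- t_handle (a joint): turn of the T-handle, rad: 0 = unlatched (bar parallel to the lid's front edge), grows clockwise seen from above to the stop at 1.60 (bar points front to back). Begins at 0 to 0.2, stays where left. From about 0.9 on its tongue under the lid runs down a ramp and pulls the lid tight, hardest (about 0.4 N m, 12 N pushing near the bar's end) at 1.4, then it eases to the stop
- t_handle_mid (a point): middle of the T-handle's bar, on its turning axis, which stands square on the lid 110 mm from the hinge line (56 mm from the front edge); 32 mm above the lid's top face. Dark steel bar 90 mm long, 16 wide, 16 high; stem below 18 mm across; 24 mm free under the bar's arms. Site y runs along the bar, z up the axis
- purge_lever (a joint): tilt of the ball lever, rad: 0 = upright (spring-centred), positive = tilted to the chamber's right (-y), stop at 0.45, negative = left, stop at -0.45. About 3 N at the ball holds it at the stop; let go, it springs back upright
- lever_ball (a point): centre of the lever's black ball, 18 mm across, on an 8 mm stick; upright it stands at x -115, y -40, z +90 mm of the chamber; its pivot is 50 mm below, the console top 55 mm below
- parts_tin: loose round aluminium tin with a lid, 59 mm across, 36 mm high, a bystander; origin at the centre of its underside
- eraser: loose eraser 21 x 54 x 13 mm, a bystander; origin at the centre of its underside
- petri_dish: loose shallow dish, 64 mm across, 12 mm high, a bystander; origin at the centre of its underside
- bottle: loose dropper bottle, 33 mm across, 102 mm high, a bystander; origin at the centre of its underside

How it is judged:
On the way, in this order (a step that is already met when the one before it is completed fails the run):
1. the lid is down on its gasket (value of joint lid below 0.05 rad), for 0.2 s.
2. the T-handle is turned fully clockwise and has drawn the lid tight (value of joint t_handle above 1.45 rad and value of joint lid below 0.01 rad), for 0.2 s.
3. the lever is held tilted to the chamber's right (value of joint purge_lever above 0.32 rad), for 0.6 s.
At the end, for the whole second after the job is handed in: The lid is drawn tight (joint below 0.010 rad, under 1.7 mm at its front edge), the T-handle stands at its clockwise stop (above 1.45 rad), and the lever is upright again (within 0.06 rad) (all of step 2 and value of joint purge_lever between -0.06 and 0.06 rad); the robot touches nothing.
It fails at once if the tin, eraser, dish or bottle is moved more than 25 mm (distance of any of parts_tin, eraser, petri_dish, bottle from where it was at the start of the episode above 0.025 m).
It also fails if it takes over 59 s, if anything falls off the work surface, if the arm or the gripper's body presses on something with over 40 N, if the wrist force passes 120 N, or if a joint passes its speed limit or range.

ROBOT

A 7-joint arm with a two-finger parallel gripper is mounted at the origin on a cart in front of the work surface, level with it; the furniture and walls round the work are solid. World frame = base frame: x ahead of the robot, y to its left, z up, the work surface at z = 0. Lengths are in m, angles in rad, forces in N, time in s.
With the tool pointing down it reaches from about 0.35 to 0.9 m from the base axis. Payload 8.1 kg.
Tool frame: the origin (TCP) lies midway between the tips of the shut fingers; the grasp point (between the pads) lies behind it (arm.tcp_to_grasp is the z of the grasp point in the tool frame, in m); z points along the fingers, y is the line along which they close (so a half turn about z gives the same grasp; the last joint's range is limited). The gripper opens to 92 mm and grips with 3 to 60 N. Pads are 19 mm wide; open, the fingers measure 130 mm over their backs; the gripper's body (75 mm by 190 mm) begins 47 mm behind the grasp point.
Start: joints at [-1.275, 0.434, 0.025, 1.573, -0.012, 1.134, -0.075], TCP at [0.243, 0.576, 0.227] pointing down, gripper open.
Joint ranges: [-2.62, 2.62], [-0.44, 2.09], [-1.27, 1.32], [0.08, 2.57], [-1.32, 4.46], [0.12, 2], [-2.74, 2.74]. Speed limits (rad/s): [2.22, 2.22, 3.01, 3.01, 3.14, 3.14, 3.14].

INTERFACE

Orientations are given as a rotation vector (axis times angle).
In Python, from cell import readout, vision, arm gives the robot as it stands.
- The arm moves only by the tool carry_out, never from a script. Its argument "increments" is one flat list of numbers, 6 for each row, row after row: the shift along the world's x, y, z in mm, then the turn, a rotation vector about the world's x, y, z in rad. In form: [tx, ty, tz, wx, wy, wz, tx, ty, tz, wx, wy, wz, ...]. A call has 1 to 20 rows; each row shifts and turns the commanded pose from where the row before left it; what a row does not reach is not made up. A row lasts 1/8 s, in which the tool goes at most 62.5 mm and 10.7 degrees, less where a joint would pass 70% of its speed; a pose out of reach is approached as far as the arm can. A call with a gripper value outside its range is refused whole. "grip" is the closure, from 0 (fully open) to 1 (shut), set as the call begins (left out, the last holds). The fingers move at their own pace and stop on an object; "newtons" is the grip in N (left out, the last holds). Time passes only in rows, so rows that do not move let the fingers close. It gives the time, the measured TCP pose, the force, the opening and the grip force at its end, in the units of the state.
- readout.observe(): the state, without advancing time (a new reading comes with each control period).
- vision.get_image(name): name is "scene" or "top" or "wrist"; returns the picture (480x640x3 uint8, red, green, blue); there is no depth.
- vision.calibration(name): a dict with "fov_y" (degrees; the focal length in pixels is half the picture's height over the tangent of half this angle, whatever the lens; pixels are square), "cx", "cy" (the principal point, pixels), "pose" (4x4, takes a point from camera to world coordinates). Camera axes: x right, y up, looking along -z (the intrinsics and any distortion apply to the point x, -y, -z); pixel columns grow to the right and rows downward; lengths in m; the calibration is good to about 2 mm. The wrist camera is an equidistant fisheye: a pixel r from the principal point sees the ray r / f radians off the axis. A picture is of the moment at which its call begins: read the wrist's pose just before it. calibration takes no time and is no camera call; for the wrist camera it gives the pose at the moment of the call.
- arm.sign_off(): hands the job in; it is judged then, once.
The state is a dict: "clock": time; "joints": joint angles; "dq": joint speeds; "joint_efforts": joint torques, N m; "position": TCP position; "ee_rot": TCP orientation; "force": force on the tool from outside, world axes, zero at the start; "ft_torque": the same for the moment, N m; "width": opening from 0.0 (shut) to 1.0 (fully open); "gripper_force": force on a finger pad.
Only numpy, scipy, OpenCV 4.12 (cv2) and the standard library are available. Lean on these libraries where they do the work, as an engineer would, in place of code of your own. Each camera call takes 0.05 s, during which the arm holds its last target. There are 200 camera calls.

## Working session

There is one attempt and no reset: what is moved stays moved. The work goes in short steps, Python scripts to look and compute and a tool call to move; the robot and the scene stay as the last step left them, time stands still between calls to the robot, and variables do not carry over. Pictures are saved under pics/ and viewed, at most 10 in all, crops included, and the job is handed in when it is done.

Besides the shell and the picture viewer there is one more tool, called as a command line: name --argument value ..., lists and objects as JSON in quotes. carry_out: Moves the arm, as the interface text tells. Its arguments: {"type":"object","properties":{"increments":{"type":"array","items":{"type":"number"}},"grip":{"type":"number"},"newtons":{"type":"number"}},"required":["increments"]}

```bash
mkdir -p pics; python3 - <<'E'
from cell import readout, vision, arm
import cv2
for n in ("scene","top"):
    cv2.imwrite(f"pics/{n}0.png",vision.get_image(n)[:,:,::-1])
    c=vision.calibration(n);print(n,c)
s=readout.observe();print(s, arm.tcp_to_grasp)
E
```

```text
scene {'fov_y': 55.14282873917312, 'cx': 324.31972481059256, 'cy': 238.98783033908876, 'pose': array([[-0.34057934,  0.80745358, -0.48168914,  0.12666634],
       [-0.94008066, -0.30113157,  0.15990039,  0.06387423],
       [-0.01593967,  0.50728541,  0.86163069,  0.82581152],
       [ 0.        ,  0.        ,  0.        ,  1.        ]])}
top {'fov_y': 57.054599378047506, 'cx': 312.3379255129182, 'cy': 247.60037344277242, 'pose': array([[-8.26399850e-04,  9.92565051e-01, -1.21712515e-01,
         4.31306277e-01],
       [-9.99958837e-01, -1.91996945e-03, -8.86785338e-03,
        -7.60352776e-02],
       [-9.03560566e-03,  1.21700177e-01,  9.92525780e-01,
         9.62118405e-01],
       [ 0.00000000e+00,  0.00000000e+00,  0.00000000e+00,
         1.00000000e+00]])}
{'clock': 0.1, 'joints': array([-1.27457547,  0.43515543,  0.02500704,  1.57396235, -0.01157684,
        1.13396679, -0.07514876]), 'dq': array([ 0.00021975, -0.00202118,  0.00011376, -0.0023524 , -0.00041397,
       -0.00227355,  0.00197629]), 'joint_efforts': array([ 2.64354814e-03, -6.69126892e+01,  9.87796560e-01, -3.15145040e+01,
       -6.04989985e-02,  3.73837841e-02,  4.02558285e-06]), 'position': array([0.24261484, 0.57553042, 0.22603944]), 'ee_rot': array([-6.22513708e-01, -3.07918619e+00,  2.10969659e-03]), 'force': array([ 0.2691193 ,  0.1257582 , -0.34395812]), 'ft_torque': array([ 0.03410456, -0.02636082, -0.01336397]), 'gripper_force': 0.0, 'width': 0.9954785483856298} -0.0188
```

View pics/scene0.png

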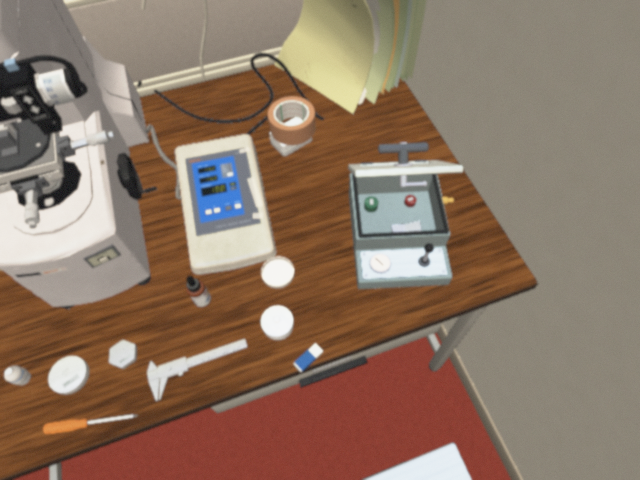

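View pics/top0.png

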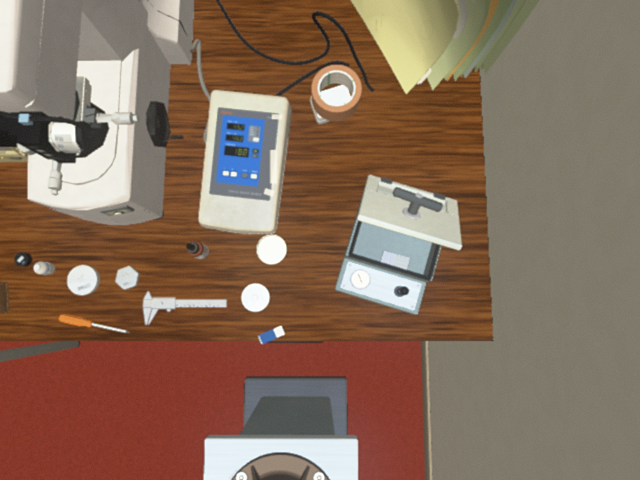

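The scene view shows the chamber at about (400,220) with its lid open and the T-handle at (403,147). In the top view the chamber is near (395,245), the ball is at (401,291), and the tin, dish and eraser are at about (270,250), (255,297) and (272,335). I'll zoom in on both for accurate corners.

```bash
python3 - <<'E'
import cv2,numpy as np
a=cv2.imread("pics/scene0.png")[130:300,340:480]; b=cv2.imread("pics/top0.png")[165:325,325:475]
a=cv2.resize(a,None,fx=3,fy=3,interpolation=cv2.INTER_CUBIC);b=cv2.resize(b,None,fx=5,fy=5,interpolation=cv2.INTER_CUBIC)[:600]
b=cv2.resize(cv2.imread("pics/top0.png")[168:318,330:470],None,fx=4,fy=4,interpolation=cv2.INTER_CUBIC)
cv2.imwrite("pics/crop_s.png",a);cv2.imwrite("pics/crop_t.png",b);print(a.shape,b.shape)
E
```

```text
(510, 420, 3) (600, 560, 3)
```

View pics/crop_s.png

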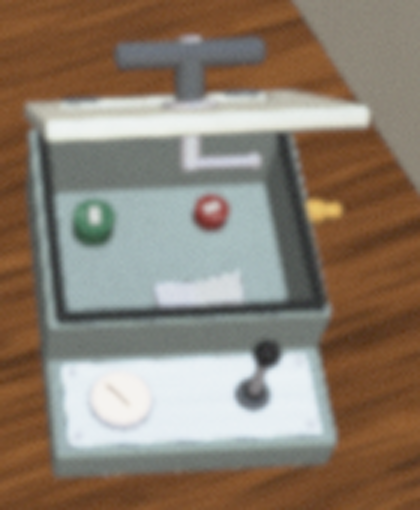

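View pics/crop_t.png

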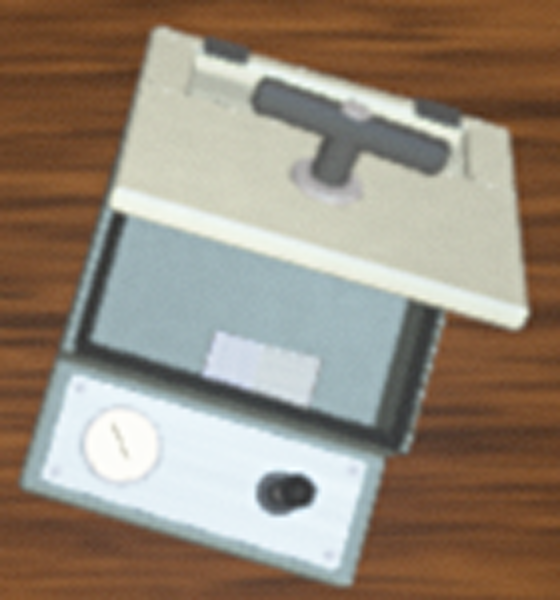

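Top crop (px = 330+u/4, py = 168+v/4) and scene crop (px = 340+u/3, py = 130+v/3) show the console corners, rim corners, lid edge, bar ends and ball clearly. Next I'll fit the chamber pose, lid angle and handle angle from them.

```bash
cat > h.py <<'E'
import numpy as np
from scipy.optimize import least_squares
from cell import vision
def proj(cal,P):
    T=np.linalg.inv(cal["pose"]); q=P@T[:3,:3].T+T[:3,3]
    f=240/np.tan(np.radians(cal["fov_y"]/2))
    return np.c_[cal["cx"]+f*q[:,0]/-q[:,2], cal["cy"]-f*q[:,1]/-q[:,2]]
def lidpt(th,d,y,h,dx=0):  # mm, chamber frame
    return np.array([83-d*np.cos(th)+h*np.sin(th), y, 80+d*np.sin(th)+h*np.cos(th)])
def bar(th,ph,s):
    return lidpt(th,110-s*np.sin(ph),s*np.cos(ph),44)
def world(p,P):
    c,s=np.cos(p[2]),np.sin(p[2]); P=np.atleast_2d(P)/1000
    return np.c_[p[0]+c*P[:,0]-s*P[:,1], p[1]+s*P[:,0]+c*P[:,1], P[:,2]]
E
python3 - <<'E'
from h import *
V=np.array
def model(p):
    th,ph=p[3],p[4]
    top=[(-151,90,35),(-151,-90,35),(-115,-40,90),(-80,90,75),(-80,-90,75),lidpt(th,166,93,12),lidpt(th,166,-93,12),bar(th,ph,43),bar(th,ph,-43),lidpt(th,0,93,12),lidpt(th,0,-93,12)]
    sc=[(-151,90,35),(-151,-90,35),(-115,-40,90),lidpt(th,166,93,0),lidpt(th,166,-93,0),bar(th,ph,45),bar(th,ph,-45),(-80,-90,75),(-80,90,75)]
    return V(top,float),V(sc,float)
tu=V([(22,485),(350,580),(296,492),(62,352),(405,452),(115,190),(527,307),(260,97),(443,155),(155,28),(510,128)],float)/4+[330,168]
su=V([(55,458),(335,440),(266,353),(45,140),(368,127),(118,54),(265,50),(328,308),(48,322)],float)/3+[340,130]
ct,cs=vision.calibration("top"),vision.calibration("scene")
def res(p):
    a,b=model(p); return np.r_[proj(ct,world(p,a))-tu, proj(cs,world(p,b))-su].ravel()
r=least_squares(res,[.55,-.2,-.25,.9,.1],loss="soft_l1")
print(r.x.round(4)); print(res(r.x).reshape(-1,2).round(1))
p=r.x; 
for n,P in dict(edge=lidpt(p[3],166,0,12),tmid=bar(p[3],p[4],0),ball=(-115,-40,90),edge0=lidpt(.02,166,0,12),tm0=bar(0,0,0)).items(): print(n,world(p,P).round(4))
# bystanders
for n,u,h in (("tin",(271,250),.036),("dish",(255,297),.012),("eraser",(272,335),.013),("bottle",(195,246),.1)):
    f=240/np.tan(np.radians(ct["fov_y"]/2)); d=ct["pose"][:3,:3]@V([(u[0]-ct["cx"])/f,-(u[1]-ct["cy"])/f,-1]); o=ct["pose"][:3,3]
    print(n,(o+d*(h-o[2])/d[2]).round(3))
E
```

```text
[ 0.5756 -0.2436 -0.303   0.8099  0.0207]
[[-1.7 -0.5]
 [-0.6  1.6]
 [-0.3 -0.9]
 [-0.6 -1.6]
 [-0.2 -0. ]
 [-1.  -1.1]
 [-0.   1.2]
 [-1.5 -0.4]
 [-0.7 -0.5]
 [-0.4 -1.9]
 [-0.5 -0.4]
 [ 0.7 -1.3]
 [ 2.2  0.2]
 [ 1.1 -0.3]
 [ 1.2  0.3]
 [ 1.7 -0.3]
 [-0.1  0.4]
 [ 0.6 -0.4]
 [ 2.3  1.3]
 [ 0.9  1. ]]
edge [[ 0.5538 -0.2368  0.2085]]
tmid [[ 0.6128 -0.2552  0.19  ]]
ball [[ 0.4539 -0.2475  0.09  ]]
edge0 [[ 0.4966 -0.2189  0.0953]]
tm0 [[ 0.5498 -0.2355  0.124 ]]
tin [0.54  0.02  0.036]
dish [0.441 0.055 0.012]
eraser [0.362 0.018 0.013]
bottle [0.541 0.163 0.1  ]
```

The fit is consistent, with residuals of about 1–2 px (2–3 mm): chamber at (0.576, -0.244), yaw -0.303, lid at about 0.81 and the handle near 0. I'll move in over the lid front with the gripper shut, lining its closing line up with the chamber's y axis.

carry_out --increments '[0,0,40,0,0,0,10,-20,40,0,0,0.095,20,-50,0,0,0,0,20,-50,0,0,0,0,20,-50,0,0,0,0,20,-50,0,0,0,0,20,-50,0,0,0,0,20,-50,0,0,0,0,20,-50,0,0,0,0,20,-50,0,0,0,0,20,-50,0,0,0,0,20,-50,0,0,0,0,20,-50,0,0,0,0,20,-50,0,0,0,0,20,-50,0,0,0,0,20,-50,0,0,0,0,20,-50,0,0,0,0,18,-48,0,0,0,0,0,0,0,0,0,0,0,0,0,0,0,0]' --grip 1 --newtons 20

```text
clock: 2.6
position: [0.5705, -0.2416, 0.3061]
ee_rot: [-0.476, -3.104, -0.001]
force: [0.1, 1.1, -0.2]
width: 0.005
gripper_force: 0.0
```

```bash
cat >> h.py <<'E'
def projf(cal,P):
    T=np.linalg.inv(cal["pose"]); q=P@T[:3,:3].T+T[:3,3]
    f=240/np.tan(np.radians(cal["fov_y"]/2)); rho=np.hypot(q[:,0],q[:,1]); k=f*np.arctan2(rho,-q[:,2])/rho
    return np.c_[cal["cx"]+k*q[:,0], cal["cy"]-k*q[:,1]]
p0=np.array([.5756,-.2436,-.303,.81,.02])
def overlay(name,p=p0):
    import cv2
    c=vision.calibration("wrist"); im=vision.get_image("wrist")[:,:,::-1].copy(); th,ph=p[3],p[4]
    L=dict(b1=bar(th,ph,45),b2=bar(th,ph,-45),ball=(-115,-40,90),e1=lidpt(th,166,93,12),e2=lidpt(th,166,-93,12),h1=lidpt(th,0,93,12),c1=(-151,90,35),c2=(-151,-90,35),r1=(-80,90,75),r2=(-80,-90,75))
    uv=projf(c,world(p,np.array(list(L.values()),float)))
    for n,u in zip(L,uv): print(n,u.round(1)); cv2.drawMarker(im,tuple(int(v) for v in u.round()),(0,0,255),cv2.MARKER_CROSS,8,1)
    cv2.imwrite(f"pics/{name}.png",im)
E
python3 - <<'E'
from h import *
overlay("w1")
# lid arc increments in world mm
prev=None
ths=np.linspace(.86,0.01,16); P=[]
for th in ths:
    q=lidpt(th,152,0,12); q[0]+=9.5*min(th/.81,1); P.append(world(p0,q)[0]*1000)
P=np.array(P); print(P[0].round(1)); print(np.diff(P,axis=0).round(1).tolist()); print(P[-1])
E
```

```text
b1 [381.8 298. ]
b2 [271.3 297.4]
ball [286.3 111.3]
e1 [452.7 229.5]
e2 [200.3 229.9]
h1 [409.2 302.6]
c1 [405.2  86. ]
c2 [248.3  86.3]
r1 [412.3 146.8]
r2 [241.3 147.2]
[ 577.9 -244.3  203. ]
[[-6.6, 2.1, -5.3], [-6.8, 2.1, -5.7], [-6.5, 2.0, -6.0], [-6.2, 1.9, -6.4], [-5.8, 1.8, -6.7], [-5.5, 1.7, -7.0], [-5.1, 1.6, -7.3], [-4.7, 1.5, -7.5], [-4.3, 1.3, -7.8], [-3.8, 1.2, -8.0], [-3.4, 1.1, -8.1], [-3.0, 0.9, -8.3], [-2.5, 0.8, -8.4], [-2.1, 0.6, -8.5], [-1.6, 0.5, -8.6]]
[ 509.97697792 -223.0845122    93.51937467]
```

View pics/w1.png

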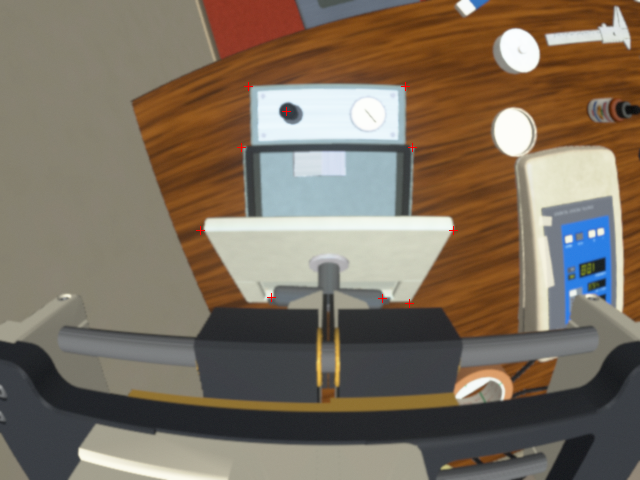

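The wrist view confirms the fit: projected corners land within about 2 px (ball at (287,111), lid edge along row 228). Now descend and push the lid along its arc.

carry_out --increments '[3,-1,-40,0,0,0,3,-1,-35,0,0,0,1,0,-20,0,0,0,0,0,-8,0,0,0,-6.6,2.1,-5.3,0,0,0,-6.8,2.1,-5.7,0,0,0,-6.5,2,-6,0,0,0,-6.2,1.9,-6.4,0,0,0,-5.8,1.8,-6.7,0,0,0,-5.5,1.7,-7,0,0,0,-5.1,1.6,-7.3,0,0,0,-4.7,1.5,-7.5,0,0,0,0,0,0,0,0,0]'

```text
clock: 4.28
position: [0.5293, -0.229, 0.1509]
ee_rot: [-0.475, -3.103, -0.001]
force: [0.4, -0.5, 0.3]
width: 0.005
gripper_force: 0.0
```

carry_out --increments '[-4.3,1.3,-7.8,0,0,0,-3.8,1.2,-8,0,0,0,-3.4,1.1,-8.1,0,0,0,-3,0.9,-8.3,0,0,0]'

```text
clock: 4.78
position: [0.5158, -0.2248, 0.119]
ee_rot: [-0.475, -3.105, -0.0]
force: [1.0, -0.3, 1.9]
width: 0.002
gripper_force: 0.6
```

carry_out --increments '[-2.5,0.8,-8.4,0,0,0,-2.1,0.6,-8.5,0,0,0]'

```text
clock: 5.03
position: [0.5112, -0.2234, 0.1021]
ee_rot: [-0.475, -3.105, -0.0]
force: [1.1, -0.3, 0.3]
width: 0.007
gripper_force: 0.6
```

Contact is light, as expected. Next I'll press onto the gasket and check the force.

carry_out --increments '[-0.8,0.2,-4,0,0,0,-0.5,0,-3,0,0,0,0,0,-1.5,0,0,0,0,0,0,0,0,0,0,0,0,0,0,0]'

```text
clock: 5.65
position: [0.5099, -0.2229, 0.0945]
ee_rot: [-0.475, -3.105, -0.001]
force: [-1.8, 1.5, 5.6]
width: 0.003
gripper_force: 2.6
```

The lid is on the gasket (5.6 N at z 94.5). Lift, open, turn the gripper across the bar, and hover.

carry_out --increments '[0,0,25,0,0,0,0,0,40,0,0,0,0,0,20,0,0,-0.1,5,-2,0,0,0,-0.17,5,-2,0,0,0,-0.17,5,-2,0,0,0,-0.17,5,-2,0,0,0,-0.17,5,-2,0,0,0,-0.17,5,-1,0,0,0,-0.17,5,-1,0,0,0,-0.17,6,-1,0,0,0,-0.17,0,0,0,0,0,-0.13,0,0,0,0,0,0,0,0,0,0,0,0]' --grip 0.3

```text
clock: 7.4
position: [0.5509, -0.2362, 0.1791]
ee_rot: [-2.547, -1.839, 0.0]
force: [0.3, -0.6, -0.9]
width: 0.699
gripper_force: 0.0
```

```bash
python3 - <<'E'
from h import *
from cell import readout
overlay("w2",np.r_[p0[:3],.025,.02]); s=readout.observe(); print(s["position"],s["ee_rot"],s["joints"].round(2),s["force"],s["width"])
E
```

```text
b1 [329.3 199.3]
b2 [328.8 337.5]
ball [212.8 306.4]
e1 [239.  122.3]
e2 [259.3 369.6]
h1 [485.2 123.7]
c1 [178.8 135.4]
c2 [200.7 328. ]
r1 [249.8 127.5]
r2 [266.  352.4]
[ 0.55099672 -0.23622422  0.17925656] [-2.54751525e+00 -1.83819170e+00 -1.60739192e-04] [-0.31  0.58  0.97  1.75 -0.53  1.1   0.51] [-0.39380312  0.10928581 -0.30914723] 0.6974447288317859
```

View pics/w2.png

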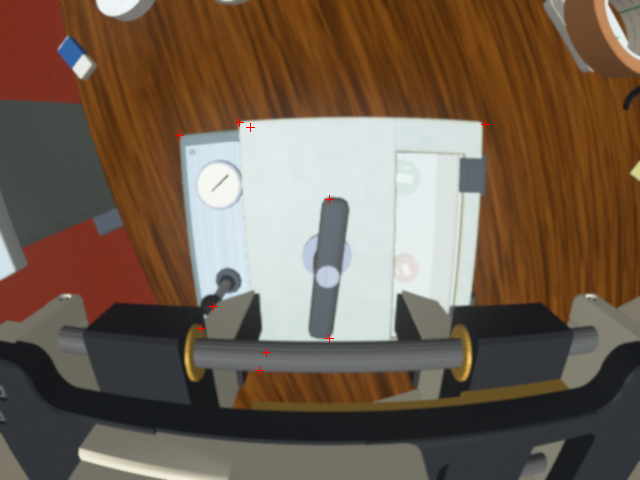

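The bar runs from (337,200) to (319,337), centred where predicted but turned 0.13 rad more clockwise, so the handle is at about 0.15. I'll turn to match, go down and grip.

carry_out --increments '[0,0,-20,0,0,-0.13,0,0,-25,0,0,0,0,0,-20,0,0,0,0,0,-7,0,0,0,0,0,0,0,0,0]'

```text
clock: 8.07
position: [0.551, -0.2364, 0.1072]
ee_rot: [-2.663, -1.666, 0.0]
force: [0.1, -0.3, 0.7]
width: 0.703
gripper_force: 0.0
```

carry_out --increments '[0,0,0,0,0,0,0,0,0,0,0,0,0,0,0,0,0,0,0,0,0,0,0,0,0,0,0,0,0,0,0,0,0,0,0,0]' --grip 1 --newtons 40

```text
clock: 8.82
position: [0.5505, -0.2359, 0.1072]
ee_rot: [-2.663, -1.665, 0.001]
force: [-3.5, 1.8, 4.4]
width: 0.185
gripper_force: 40.0
```

The bar is gripped at 17 mm opening with small side force. Turn clockwise, first about half.

carry_out --increments '[0,0,0,0,0,-0.1,0,0,0,0,0,-0.1,0,0,0,0,0,-0.1,0,0,0,0,0,-0.1,0,0,0,0,0,-0.1,0,0,0,0,0,-0.1,0,0,0,0,0,-0.1,0,0,0,0,0,0]'

```text
clock: 9.82
position: [0.5501, -0.2355, 0.1072]
ee_rot: [-3.072, -0.649, 0.003]
force: [-6.3, 4.9, 7.0]
width: 0.182
gripper_force: 40.0
```

```bash
python3 -c "
from cell import readout
s=readout.observe();print(s['position'],s['ee_rot'],s['force'],s['ft_torque'],s['joints'].round(2),s['width'])"
```

```text
[ 0.550056   -0.23552113  0.1071769 ] [-3.07191064e+00 -6.48518940e-01  2.60380118e-03] [-6.28199205  4.87672518  7.00408243] [ 0.94641266  1.44640709 -0.0144336 ] [-0.36  0.77  1.11  1.83 -0.79  1.07 -0.1 ] 0.18152103945302328
```

carry_out --increments '[-0.8,0.6,0,0,0,-0.1,0,0,0,0,0,-0.1,0,0,-0.5,0,0,-0.1,0,0,-0.5,0,0,-0.1,0,0,-0.5,0,0,-0.1,0,0,-0.5,0,0,-0.1,0,0,0,0,0,-0.1,0,0,0,0,0,-0.08,0,0,0,0,0,0,0,0,0,0,0,0]' --newtons 50

```text
clock: 11.08
position: [0.5493, -0.2346, 0.1049]
ee_rot: [-3.089, 0.565, 0.004]
force: [-5.2, 5.0, 5.0]
width: 0.18
gripper_force: 50.0
```

```bash
python3 -c "
from cell import readout
import numpy as np
s=readout.observe();e=s['ee_rot'];print(s['position'],e,2*np.arctan2(e[1],e[0])-np.pi/2,s['force'],s['ft_torque'],s['joints'].round(2),s['width'])"
```

```text
[ 0.54929478 -0.23462287  0.10493121] [-3.08864506  0.56525757  0.00384196] 4.350372198132287 [-5.15332636  4.98239204  5.04080495] [0.81234413 1.35262706 0.08537872] [-0.41  0.87  1.26  1.84 -0.91  1.17 -0.76] 0.17997753952016307
```

carry_out --increments '[0,0,0,0,0,-0.04,0,0,0,0,0,0]'

```text
clock: 11.32
position: [0.5493, -0.2346, 0.1049]
ee_rot: [-3.077, 0.626, 0.004]
force: [-5.8, 5.5, 5.1]
width: 0.183
gripper_force: 50.4
```

```bash
python3 -c "
from cell import readout
import numpy as np
s=readout.observe();e=s['ee_rot'];print(s['position'],e,2*np.arctan2(e[1],e[0])-np.pi/2,s['force'],s['ft_torque'],s['joints'].round(3),s['width'])"
```

```text
[ 0.54932598 -0.23458696  0.10493371] [-3.07702228  0.62631848  0.00420659] 4.3107814902380825 [-5.82579988  5.53017311  5.10457007] [0.83160289 1.4368675  0.59492905] [-0.408  0.869  1.259  1.835 -0.911  1.168 -0.801] 0.1830633232286539
```

Torque jumped to 0.59 N m, so the handle is at its stop. Release, rise, and take a look.

carry_out --increments '[0,0,0,0,0,0,0,0,0,0,0,0,0,0,0,0,0,0,0,0,20,0,0,0,0,0,40,0,0,0,0,0,30,0,0,0.1,0,0,0,0,0,0,0,0,0,0,0,0]' --grip 0.4

```text
clock: 12.32
position: [0.5502, -0.2353, 0.1947]
ee_rot: [-3.105, 0.474, 0.0]
force: [-0.5, 0.1, -0.0]
width: 0.596
gripper_force: 0.0
```

```bash
python3 - <<'E'
from h import *
from cell import readout
overlay("w3",np.r_[p0[:3],0,1.6]); s=readout.observe(); print(s["position"],s["ee_rot"],s["joints"].round(2),s["force"],s["width"])
c=vision.calibration("wrist")["pose"]; print("cam rel",c[:3,3]-s["position"])
for y in (0,-34): print(world(p0,(-115,y,80)))
E
```

```text
b1 [331.4 193.4]
b2 [327.3 323.2]
ball [377.1 348.6]
e1 [214.3 314.2]
e2 [443.5 314.1]
h1 [199.  100.9]
c1 [240.6 348.4]
c2 [416.9 348.2]
r1 [222.7 302.2]
r2 [435.1 302.1]
[ 0.55006827 -0.23518829  0.19432696] [-3.10506700e+00  4.74149047e-01  1.71478722e-03] [-0.43  0.73  1.28  1.74 -0.73  1.25 -0.84] [-0.78846197 -0.10196153  0.63886155] 0.5960191690504886
cam rel [ 0.07483144 -0.02276102  0.15820323]
[[ 0.46583875 -0.20928574  0.08      ]]
[[ 0.45569367 -0.24173689  0.08      ]]
```

View pics/w3.png

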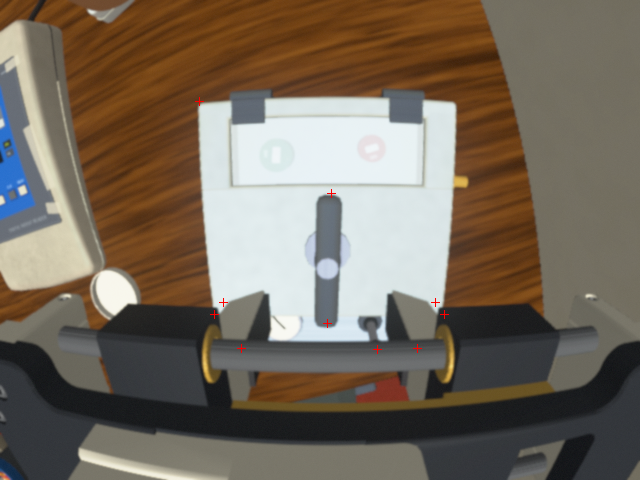

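The handle bar points straight front to back (column 328), and the lid sits flush with its predicted outline. Now move to the left of the ball lever with the gripper shut.

carry_out --increments '[-16,6,0,0,0,0,-20,8,0,0,0,0,-20,8,0,0,0,0,-16,5,0,0,0,0,-11,4,0,0,0,0,0,0,0,0,0,0]' --grip 1 --newtons 20

```text
clock: 13.12
position: [0.4669, -0.2041, 0.1949]
ee_rot: [-3.105, 0.473, 0.001]
force: [0.1, -0.1, 0.6]
width: 0.017
gripper_force: 0.0
```

```bash
python3 -c "
from cell import readout
s=readout.observe();print(s['position'],s['ee_rot'],s['force'],s['joints'].round(3),s['width'])"
```

```text
[ 0.46686893 -0.20413489  0.1949447 ] [-3.10494919e+00  4.73443205e-01  7.84804703e-04] [ 0.06499286 -0.10949444  0.62635361] [-0.565  0.543  1.294  1.952 -0.59   1.105 -0.896] 0.01739157851742777
```

carry_out --increments '[0,0,-35,0,0,0,0,0,-40,0,0,0,0,0,-28,0,0,0,0,0,-10,0,0,0,-1.5,-4.8,0,0,0,0,-1.5,-4.8,0,0,0,0,-1.5,-4.8,0,0,0,0,-1.5,-4.8,0,0,0,0,0,0,0,0,0,0]'

```text
clock: 14.25
position: [0.4613, -0.2243, 0.0826]
ee_rot: [3.106, -0.474, 0.001]
force: [0.2, 0.5, 0.7]
width: 0.006
gripper_force: 0.0
```

carry_out --increments '[-1.5,-4.8,0,0,0,0,-0.9,-2.9,0,0,0,0,0,0,0,0,0,0]'

```text
clock: 14.62
position: [0.4589, -0.2319, 0.0824]
ee_rot: [3.106, -0.474, 0.0]
force: [-0.1, 0.8, 2.3]
width: 0.007
gripper_force: 1.2
```

carry_out --increments '[-1.2,-3.8,0,0,0,0,-1.2,-3.8,0,0,0,0,0,0,0,0,0,0]'

```text
clock: 15.0
position: [0.4564, -0.2393, 0.0822]
ee_rot: [-3.106, 0.474, 0.0]
force: [1.2, 1.5, 0.6]
width: 0.005
gripper_force: 0.9
```

carry_out --increments '[-1.2,-3.8,0,0,0,0,0,0,0,0,0,0]'

```text
clock: 15.25
position: [0.4551, -0.243, 0.0822]
ee_rot: [-3.106, 0.473, 0.0]
force: [0.5, 1.9, 0.6]
width: 0.004
gripper_force: 0.9
```

carry_out --increments '[-0.9,-2.9,0,0,0,0,0,0,0,0,0,0]'

```text
clock: 15.5
position: [0.4543, -0.2459, 0.0822]
ee_rot: [-3.106, 0.473, 0.0]
force: [1.5, 2.7, 0.8]
width: 0.008
gripper_force: 1.0
```

carry_out --increments '[-0.6,-1.9,0,0,0,0,0,0,0,0,0,0]'

```text
clock: 15.75
position: [0.4538, -0.2478, 0.0822]
ee_rot: [-3.106, 0.473, 0.0]
force: [0.5, 2.7, 0.6]
width: 0.005
gripper_force: 1.0
```

carry_out --increments '[-0.6,-1.9,0,0,0,0,0,0,0,0,0,0]'

```text
clock: 16.0
position: [0.4533, -0.2495, 0.0823]
ee_rot: [-3.105, 0.473, -0.0]
force: [0.3, 2.5, 1.1]
width: 0.005
gripper_force: 1.4
```

carry_out --increments '[-0.6,-1.9,0,0,0,0,0,0,0,0,0,0]'

```text
clock: 16.25
position: [0.4532, -0.2498, 0.0821]
ee_rot: [-3.103, 0.471, 0.0]
force: [2.1, 9.0, 3.8]
width: 0.005
gripper_force: 4.6
```

carry_out --increments '[-0.6,-1.9,0,0,0,0,0,0,0,0,0,0]'

```text
clock: 16.5
position: [0.4531, -0.25, 0.082]
ee_rot: [-3.1, 0.468, 0.001]
force: [4.0, 14.2, 6.4]
width: 0.002
gripper_force: 7.9
```

The force rises sharply, so the lever is at its right stop. Ease off 2 mm, hold about a second, and look.

carry_out --increments '[0.6,1.9,0,0,0,0,0,0,0,0,0,0,0,0,0,0,0,0,0,0,0,0,0,0,0,0,0,0,0,0,0,0,0,0,0,0,0,0,0,0,0,0,0,0,0,0,0,0]'

```text
clock: 17.5
position: [0.4532, -0.2497, 0.0821]
ee_rot: [-3.103, 0.47, 0.0]
force: [2.0, 8.8, 2.5]
width: 0.005
gripper_force: 4.5
```

```bash
python3 - <<'E'
from cell import vision
import cv2
b=cv2.resize(vision.get_image("wrist")[:,:,::-1],None,fx=1,fy=1)[200:480]
a=cv2.resize(vision.get_image("scene")[130:300,340:480,::-1],None,fx=2,fy=2)
o=cv2.copyMakeBorder(a,0,0,0,640-a.shape[1],cv2.BORDER_CONSTANT)
import numpy as np
t=vision.get_image("top")[:,:,::-1][168:318,330:470]; t=cv2.resize(t,(315,337)); o[:337,300:615]=t
cv2.imwrite("pics/hold.png",o)
E
```

```text
(no output)
```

View pics/hold.png

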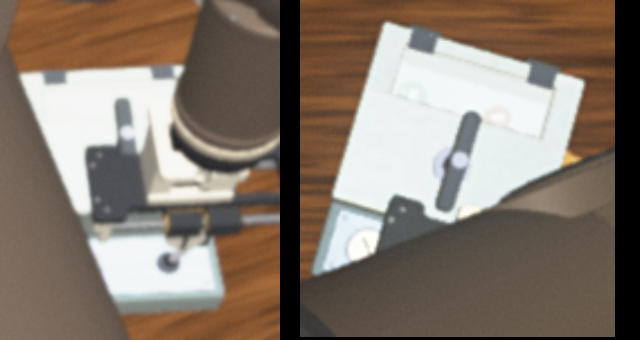

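The scene crop shows the lid closed and the stick leaning right from its base at (168,262); the ball is hidden behind the fingers. Release to the left, then rise clear.

carry_out --increments '[1.5,4.8,0,0,0,0,1.5,4.8,0,0,0,0,1.5,4.8,0,0,0,0,1.5,4.8,0,0,0,0,1.5,4.8,0,0,0,0,2,6.6,0,0,0,0,3,9.5,0,0,0,0,2,6.5,0,0,0,0,0,0,30,0,0,0,0,0,40,0,0,0,0,0,40,0,0,0,0,40,30,0,0,0,0,50,0,0,0,0,0,50,0,0,0,0,0,0,0,0,0,0,0,0,0,0,0,0]'

```text
clock: 19.65
position: [0.467, -0.0651, 0.2223]
ee_rot: [3.106, -0.472, 0.0]
force: [0.1, -0.1, -0.0]
width: 0.003
gripper_force: 0.0
```

```bash
python3 - <<'E'
from h import *
import cv2
p=np.r_[p0[:3],0,1.6]; im=[]
for n,(r,c) in dict(scene=((130,300),(340,480)),top=((168,338),(330,470))).items():
    a=vision.get_image(n)[:,:,::-1].copy()
    uv=proj(vision.calibration(n),world(p,np.array([(-115,-40,90),bar(0,1.6,45),bar(0,1.6,-45)],float)))
    b=cv2.resize(a[r[0]:r[1],c[0]:c[1]],None,fx=2.5,fy=2.5,interpolation=cv2.INTER_CUBIC)
    for u in uv: cv2.drawMarker(b,(int((u[0]-c[0])*2.5),int((u[1]-r[0])*2.5)),(0,0,255),0,8,1)
    im.append(b)
cv2.imwrite("pics/end.png",np.hstack(im))
E
```

```text
(no output)
```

View pics/end.png

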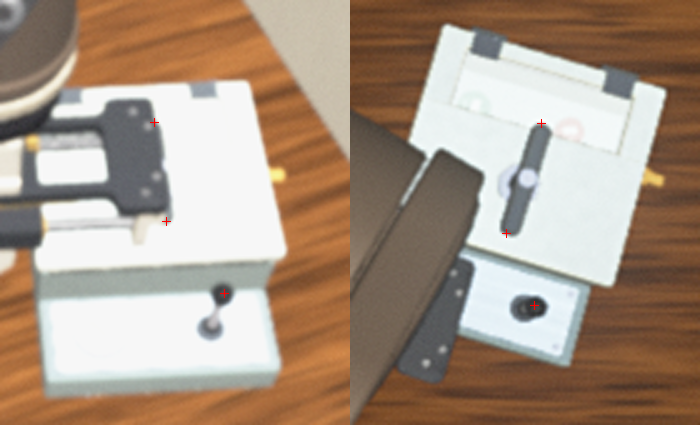

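The lever is back at its upright position (ball on the marker at (224,293)), the bar is at its stop, the lid is shut and the gripper is clear. Handing in.

```bash
python3 -c "
from cell import arm
print(arm.sign_off())"
```

```text
the job is handed in; nothing more can be done
None
```

I handed the job in at about 20 s. The lid is shut and drawn tight, the T-handle is at its clockwise stop, and the purge lever was held fully right for over a second and has sprung back upright. The loose things were not touched, and no verdict came back from the judging.

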